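Set the picking pointer at the toothed pulley

TASK

Mark the toothed pulley as the next part to pack: with the fingertips push the pointer carriage along its notched rail until its spring pin drops into the notch in front of the pulley, without running on past that notch, and leave the pointer standing there. Only push: pick nothing up, and leave the three parts in their pockets and the tools on the bench where they lie.

Things in the scene. Friction and masses are not known exactly. Their poses are not given: they have to be found in the camera images.
- kit_rail: picking rail, fixed: plywood board 180 (x) by 360 (y) by 10 mm. Origin on the bench, board from x -85 to +95 mm; own x away from the robot, y along the rail to the left, z up; yaw within 0.25 rad. Rail along y at x -50 mm, its end stops at y -170 and +170 mm, 38 mm high. Three pockets between ribs 17 mm high lie on the far side, centred at x +50 mm facing the rail's three notches, a part in each
- notch_middle (a point): middle notch, at the height of the strip's top (kit_rail x -50, y 0, 34 mm above the bench). The rail is an aluminium bar 24 mm wide with a 14 mm wide steel strip on it, cut by three notches 15 mm wide at kit_rail y +100, 0 and -100 mm
- pocket_left (a point): floor centre of the left pocket (kit_rail x +50, y +100 mm, height 10 mm); its notch is at pointer = +0.100
- pocket_middle (a point): floor centre of the middle pocket (kit_rail x +50, y 0 mm, height 10 mm); its notch is at pointer = 0
- pocket_right (a point): floor centre of the right pocket (kit_rail x +50, y -100 mm, height 10 mm); its notch is at pointer = -0.100
- pointer (a joint): carriage position along the rail, m, growing to the left: +0.100, 0, -0.100 are the left, middle and right notch; travel -0.138 to +0.138; starts on plain strip between left and middle notch (0.028 to 0.072). Friction 1 to 2 N; 8 to 13 N push it out of a notch. Within about 4 mm of a notch the pin pulls it in by itself and the force on the fingers dips to nothing
- pin (a joint): height of the spring pin in the carriage in m: 0 to -0.001 when it has dropped into a notch, 0.003 to 0.004 when it rides on the strip
- pointer_block (a point): centre of the grey carriage block, which is 46 mm across the rail, 44 mm along it, from 40 to 74 mm above the bench. Its two flat ends (22 mm either side of this point along kit_rail y) are the faces to push. A pin with a black knob 18 mm wide stands on its top, up to 95 mm above the bench.
- pointer_nose (a point): tip of the steel nose of the carriage, 48 mm from the rail's centre line towards the pockets, 52 mm above the bench; points along kit_rail x at the pocket
- toothed_pulley: the part to point at: aluminium toothed pulley, 54 mm across, 29 mm high, a toothed drum with flanges and a narrower hub on top; stands in one of the three pockets. Origin at the centre of its underside, z up
- bearing: ball bearing, a plain ring 52 mm across, 15 mm high, lying flat in another pocket. Origin at the centre of its underside
- drill_jig: aluminium drill jig, an L-shaped block 45 x 75 mm, 38 mm high, with three bushes, in the remaining pocket. Origin at the centre of its underside, long side along its y
- marker: marker pen, 135 mm long along its y, 16 mm thick, lying on the bench on the robot's side of the board. Origin under its middle
- screwdriver_blue: screwdriver, 153 mm long along its y, 24 mm thick, lying on the bench on the robot's side of the board. Origin under its middle
Things that resemble listed ones, but are neither listed nor needed, are in the scene too. What is shaped like the toothed_pulley but red is not meant.

How it is judged:
By the outcome, as a careful person would: the job done as asked, in the order asked, and still so for the second after the job is handed in, with the robot touching nothing.
It also fails if it takes over 42 s, if anything falls off the work surface, if the arm or the gripper's body presses on something with over 40 N, if the wrist force passes 120 N, or if a joint passes its speed limit or range.

ROBOT

A 6-joint arm with a two-finger parallel gripper is mounted at the origin on a cart in front of the work surface, level with it; the furniture and walls round the work are solid. World frame = base frame: x ahead of the robot, y to its left, z up, the work surface at z = 0. Lengths are in mm, angles in degrees, forces in N, time in s.
With the tool pointing down it reaches from about 300 to 950 mm from the base axis. Payload 3.1 kg.
Tool frame: the origin (TCP) lies on the front face of the gripper's body, between the roots of the fingers; the fingertips stand 73 mm ahead of it and the grasp point (between the pads) lies 54 mm ahead of it; z points along the fingers, y is the line along which they close (so a half turn about z gives the same grasp; the last joint's range is limited). The gripper opens to 85 mm and grips with 20 to 120 N. Pads are 22 mm wide; open, the fingers measure 114 mm over their backs; the gripper's body (76 mm by 85 mm) begins 54 mm behind the grasp point. The pads swing forward as they close: fully open they stand 13 mm farther back than shut.
Start: joints at [69.918, 17.653, 93.61, -0, 68.738, -3.994], TCP at [173.229, 600.52, 303.872] pointing down, gripper open.
Joint ranges: [-175.34, 175.34], [-45.06, 112.39], [2.9, 150.54], [-68.45, 248.45], [3.09, 151.38], [-168.51, 168.51]. Speed limits (degrees/s): [159.86, 159.86, 180, 180, 180, 180].

INTERFACE

Orientations are given as [roll, pitch, yaw] about the fixed x, y, z axes, in that order (R = Rz(yaw) Ry(pitch) Rx(roll)).
In Python, from plant import status, get_image, get_calibration, job gives the robot as it stands.
- The arm moves only by the shell command python3 -m pendant 'ROWS'. ROWS is JSON, a list of rows, each an object of numbers: "dx", "dy", "dz": the shift along the tool's x, y, z as a fraction of full scale; "wx", "wy", "wz": the turn, a rotation vector about the tool's x, y, z as a fraction of full scale; "gripper": the opening, from 0 (shut) to 1 (fully open). A call has 1 to 12 rows; each row is the pose to reach, as a shift and turn from the pose commanded when the call began, along the tool's axes at that moment, turning the shorter way round; what a row does not reach only later rows make up. Full scale, the value 1, is 50 cm for a shift and 2 pi rad for a turn. A row lasts 1/12 s, in which the tool goes at most 41.7 mm and 7.16 degrees, less where a joint would pass 70% of its speed; a pose out of reach is approached as far as the arm can. A call with a number of a shift or a turn outside -1 to 1 is refused whole. A call with a gripper value outside its range is refused whole. The fingers move at their own pace and stop on an object; the grip force is fixed at half the most. Time passes only in rows, so rows that repeat a pose let the fingers close. It gives the time, the measured TCP pose, the force, the opening and the grip force at its end, in the units of the state.
- status.get_obs(): the state, without advancing time (a new reading comes with each control period).
- get_image(name): name is "side" or "top"; returns the picture (384x512x3 uint8, red, green, blue); there is no depth.
- get_calibration(name): a dict with "K" (3x3 intrinsics, pixels), "camera_from_world" (4x4, takes a point from world to camera coordinates). Camera axes: x right, y down, z forward; pixel columns grow to the right and rows downward; lengths in mm; the calibration is good to about 2 mm. A picture is of the moment at which its call begins. get_calibration takes no time and is no camera call.
- job.finish_job(): hands the job in; it is judged then, once.
The state is a dict: "clock": time; "q": joint angles; "qd": joint speeds; "tau": joint torques, N m; "tcp_pos": TCP position; "eef_rot": TCP orientation; "ft_force": force on the tool from outside, world axes, zero at the start; "torque": the same for the moment, N m; "finger_gap": opening from 0.0 (shut) to 1.0 (fully open); "grip_force": force on a finger pad.
Only numpy, scipy, OpenCV 4.12 (cv2) and the standard library are available. Lean on these libraries where they do the work, as an engineer would, in place of code of your own. Each camera call takes 0.05 s, during which the arm holds its last target. There are 200 camera calls.

## Working session

There is one attempt and no reset: what is moved stays moved. The work goes in short steps, Python scripts to look and compute and a shell command to move; the robot and the scene stay as the last step left them, time stands still between calls to the robot, and variables do not carry over. Pictures are saved under pics/ and viewed, at most 10 in all, crops included, and the job is handed in when it is done.

```bash
mkdir -p pics; python3 - <<'E'
from plant import status, get_image, get_calibration
import cv2,numpy as np
for n in("top","side"):
    cv2.imwrite(f"pics/{n}0.png",cv2.resize(get_image(n)[:,:,::-1],(800,600),interpolation=cv2.INTER_CUBIC))
    c=get_calibration(n);print(n,np.round(c["K"],1).tolist(),np.round(c["camera_from_world"],3).tolist())
o=status.get_obs();print(o["clock"],o["tcp_pos"],o["eef_rot"],o["ft_force"])
E
```

```text
top [[442.0, 0.0, 256.8], [0.0, 442.0, 187.8], [0.0, 0.0, 1.0]] [[-0.023, -1.0, -0.007, 108.461], [-0.996, 0.024, -0.083, 546.597], [0.083, 0.005, -0.997, 1043.778], [0.0, 0.0, 0.0, 1.0]]
side [[438.1, 0.0, 264.9], [0.0, 438.1, 189.4], [0.0, 0.0, 1.0]] [[0.932, -0.364, -0.008, -463.845], [-0.234, -0.582, -0.779, 240.11], [0.279, 0.727, -0.627, 956.067], [0.0, 0.0, 0.0, 1.0]]
0.1 [173.01885074 599.96222036 302.7773585 ] [-1.79881465e+02 -1.00866392e-02  1.63908661e+02] [ 0.33941155  0.08844225 -0.52639597]
```

View pics/top0.png

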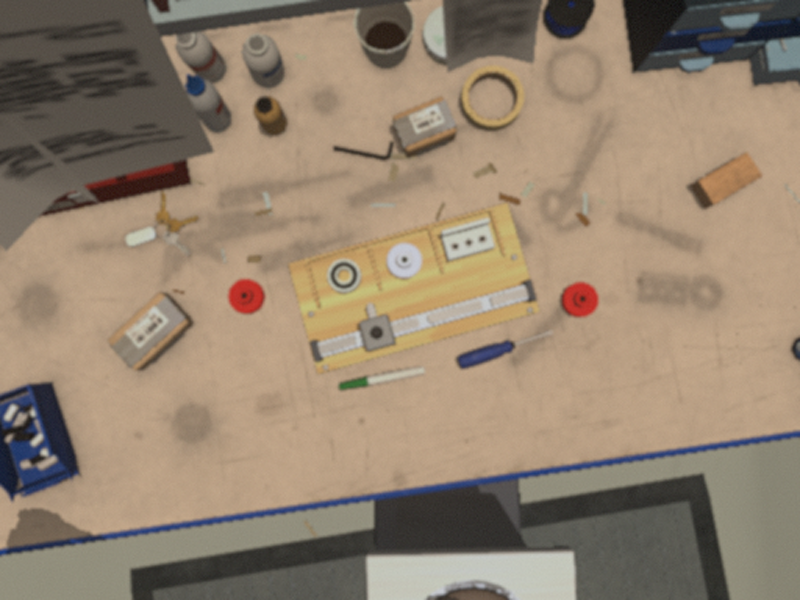

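View pics/side0.png

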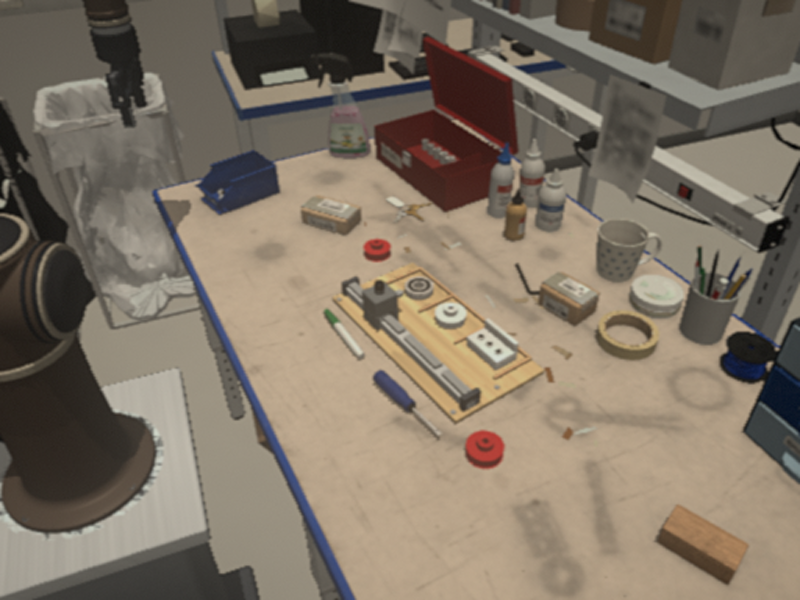

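The top picture shows the board at about (290–540, 205–370). The bearing is at (344,275), the white pulley at (404,260) in the middle pocket, the drill jig at (468,240) and the carriage at (377,332).
Possible mix-ups for the pulley are the red pulleys at (246,296) and (580,299), which lie off the board, and the bearing ring at (344,275). I choose (404,260) and will check it in a close crop.

```bash
python3 - <<'E'
from plant import get_image
import cv2
im=get_image("top")[:,:,::-1]
cv2.imwrite("pics/crop1.png",cv2.resize(im[125:245,180:350],None,fx=4.7,fy=4.7,interpolation=cv2.INTER_CUBIC))
E
```

```text
(no output)
```

View pics/crop1.png

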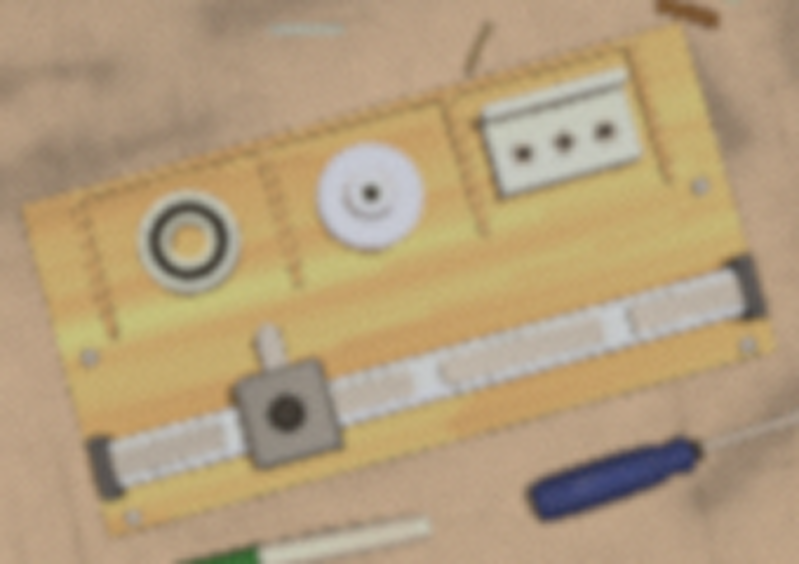

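The crop shows a white pulley with hub at (370,195) in the middle pocket, so the target is the middle notch, at crop (427,378). The bearing is at (190,242) and the jig at (560,140). The carriage top is centred at (288,412), between the left notch (232,432) and the middle one, so I push to the right.

```bash
cat > h.py <<'E'
import numpy as np
from plant import get_calibration
def ray(n,u,v,z):
    c=get_calibration(n);T=np.array(c["camera_from_world"]);R,t=T[:3,:3],T[:3,3]
    o=-R.T@t;d=R.T@np.linalg.inv(c["K"])@[u,v,1]
    return (o+d*(z-o[2])/d[2])
crop=lambda x,y,z:ray("top",180+(x+.5)/4.7-.5,125+(y+.5)/4.7-.5,z)
E
python3 - <<'E'
from h import *
from scipy.optimize import least_squares
P=[(22,205,10,95,180),(685,25,10,95,-180),(775,348,10,-85,-180),(107,535,10,-85,180),(427,378,34,-50,0),(615,322,34,-50,-100),(370,192,39,50,0)]
W=np.array([crop(*p[:3])[:2] for p in P]);L=np.array([p[3:] for p in P],float)
def tf(s,L): c,n=np.cos(s[2]),np.sin(s[2]);return L@np.array([[c,n],[-n,c]])+s[:2]
s=least_squares(lambda s:(tf(s,L)-W).ravel(),[500,50,.2]).x
print(s,np.degrees(s[2]));print(np.round(tf(s,L)-W,1))
inv=lambda p:np.array([[np.cos(s[2]),np.sin(s[2])],[-np.sin(s[2]),np.cos(s[2])]])@(np.array(p)[:2]-s[:2])
for p in [(288,412,74),(285,411,95),(266,328,55)]: print(p,inv(crop(*p)))
np.save("s.npy",s)
E
```

```text
[5.54962454e+02 7.63803898e+01 2.45862398e-01] 14.086877733158667
[[ 0.8  1.7]
 [ 1.6  1.8]
 [-2.1 -1.5]
 [-1.5  0.1]
 [ 0.3  0.4]
 [-1.5 -0.6]
 [ 2.4 -1.9]]
(288, 412, 74) [-49.7822952   70.76141687]
(285, 411, 95) [-49.74248114  71.29826893]
(266, 328, 55) [-5.86033614 70.9835089 ]
```

The fit is within about 2 mm and puts the carriage at +0.071, so it needs about 71 mm of travel towards −y. I'll move above the left of the block with the fingers shut and the tool y axis along the rail.

```bash
python3 -m pendant '[{"dx":-0.4,"dy":-0.31,"dz":0,"wz":-0.084,"gripper":0},{"dx":-0.4,"dy":-0.31,"dz":0,"wz":-0.084,"gripper":0},{"dx":-0.4,"dy":-0.31,"dz":0,"wz":-0.084,"gripper":0},{"dx":-0.81,"dy":-0.62,"dz":0.1,"wz":-0.084,"gripper":0},{"dx":-0.81,"dy":-0.62,"dz":0.15,"wz":-0.084,"gripper":0},{"dx":-0.81,"dy":-0.62,"dz":0.15,"wz":-0.084,"gripper":0},{"dx":-0.81,"dy":-0.62,"dz":0.15,"wz":-0.084,"gripper":0},{"dx":-0.81,"dy":-0.62,"dz":0.15,"wz":-0.084,"gripper":0},{"dx":-0.81,"dy":-0.62,"dz":0.15,"wz":-0.084,"gripper":0},{"dx":-0.81,"dy":-0.62,"dz":0.15,"wz":-0.084,"gripper":0},{"dx":-0.81,"dy":-0.62,"dz":0.15,"wz":-0.084,"gripper":0},{"dx":-0.81,"dy":-0.62,"dz":0.15,"wz":-0.084,"gripper":0}]'
cat >> h.py <<'E'
def where():
    from plant import status
    o=status.get_obs();s=np.load("s.npy");c,n=np.cos(s[2]),np.sin(s[2])
    p=o["tcp_pos"];d=np.array(p[:2])-s[:2];f=o["ft_force"]
    print("t",round(o["clock"],2),"rail x,y,z",np.round([c*d[0]+n*d[1],-n*d[0]+c*d[1],p[2]],1),"yaw err",np.round(np.array(o["eef_rot"])-[0,0,180+np.degrees(s[2])],1),"F rail",np.round([c*f[0]+n*f[1],-n*f[0]+c*f[1],f[2]],1),"gap",o["finger_gap"])
E
python3 -c "from h import *;where()"
```

```text
t 0.15 rail x,y,z [-243.   600.9  302.9] yaw err [-179.9   -0.   -30.2] F rail [0.6 0.5 0.3] gap 1.0008422008318565invalid input
```

```bash
python3 -m pendant '[{"dx":-0.08,"dy":-0.06,"dz":0.0,"wx":0.0,"wy":0.0,"wz":-0.015,"gripper":0.0}]'; python3 -c "from h import *;where()"
```

```text
clock: 0.23
tcp_pos: [195.4, 570.9, 303.5]
eef_rot: [179.8, -0.2, 169.7]
ft_force: [1.2, 0.9, 0.8]
finger_gap: 0.88
grip_force: 0.0
t 0.23 rail x,y,z [-228.3  567.2  303.5] yaw err [179.8  -0.2 -24.4] F rail [1.3 0.6 0.8] gap 0.8799781985260189
```

```bash
python3 -m pendant '[{"dx":-0.69,"dy":-0.65,"dz":0.1,"wx":0.0,"wy":0.0,"wz":-0.068,"gripper":0.0},{"dx":-0.69,"dy":-0.65,"dz":0.1,"wx":0.0,"wy":0.0,"wz":-0.068,"gripper":0.0},{"dx":-0.69,"dy":-0.65,"dz":0.1,"wx":0.0,"wy":0.0,"wz":-0.068,"gripper":0.0},{"dx":-0.69,"dy":-0.65,"dz":0.1,"wx":0.0,"wy":0.0,"wz":-0.068,"gripper":0.0},{"dx":-0.69,"dy":-0.65,"dz":0.1,"wx":0.0,"wy":0.0,"wz":-0.068,"gripper":0.0},{"dx":-0.69,"dy":-0.65,"dz":0.1,"wx":0.0,"wy":0.0,"wz":-0.068,"gripper":0.0},{"dx":-0.69,"dy":-0.65,"dz":0.1,"wx":0.0,"wy":0.0,"wz":-0.068,"gripper":0.0},{"dx":-0.69,"dy":-0.65,"dz":0.1,"wx":0.0,"wy":0.0,"wz":-0.068,"gripper":0.0},{"dx":-0.69,"dy":-0.65,"dz":0.1,"wx":0.0,"wy":0.0,"wz":-0.068,"gripper":0.0},{"dx":-0.69,"dy":-0.65,"dz":0.1,"wx":0.0,"wy":0.0,"wz":-0.068,"gripper":0.0},{"dx":-0.69,"dy":-0.65,"dz":0.1,"wx":0.0,"wy":0.0,"wz":-0.068,"gripper":0.0},{"dx":-0.69,"dy":-0.65,"dz":0.1,"wx":0.0,"wy":0.0,"wz":-0.068,"gripper":0.0}]'; python3 -c "from h import *;where()"
```

```text
clock: 1.23
tcp_pos: [478.7, 180.5, 253.4]
eef_rot: [-179.9, 0.0, -166.3]
ft_force: [0.3, -0.1, 0.0]
finger_gap: -0.001
grip_force: 0.0
t 1.23 rail x,y,z [-48.6 119.6 253.4] yaw err [-179.9    0.  -360.4] F rail [ 0.2 -0.2  0. ] gap -0.0006664097638315199
```

```bash
python3 -m pendant '[{"dx":0.003,"dy":0.024,"dz":0.06,"wx":0.0,"wy":0.0,"wz":0.001,"gripper":0.0},{"dx":0.003,"dy":0.024,"dz":0.12,"wx":0.0,"wy":0.0,"wz":0.001,"gripper":0.0},{"dx":0.003,"dy":0.024,"dz":0.18,"wx":0.0,"wy":0.0,"wz":0.001,"gripper":0.0},{"dx":0.003,"dy":0.024,"dz":0.22,"wx":0.0,"wy":0.0,"wz":0.001,"gripper":0.0},{"dx":0.003,"dy":0.024,"dz":0.25,"wx":0.0,"wy":0.0,"wz":0.001,"gripper":0.0},{"dx":0.003,"dy":0.024,"dz":0.266,"wx":0.0,"wy":0.0,"wz":0.001,"gripper":0.0},{"dx":0.003,"dy":0.024,"dz":0.266,"wx":0.0,"wy":0.0,"wz":0.001,"gripper":0.0}]'; python3 - <<'E'
from h import *;where()
from plant import get_image
import cv2
im=get_image("side")[:,:,::-1]
cv2.imwrite("pics/side1.png",cv2.resize(im[130:280,190:370],None,fx=4,fy=4,interpolation=cv2.INTER_CUBIC))
E
```

```text
clock: 1.82
tcp_pos: [471.1, 194.7, 118.8]
eef_rot: [-180.0, -0.3, -166.6]
ft_force: [0.5, -1.0, 0.9]
finger_gap: -0.003
grip_force: 0.0
t 1.82 rail x,y,z [-52.5 135.1 118.8] yaw err [-1.800e+02 -3.000e-01 -3.607e+02] F rail [ 0.2 -1.   0.9] gap -0.003075905721138078
```

View pics/side1.png

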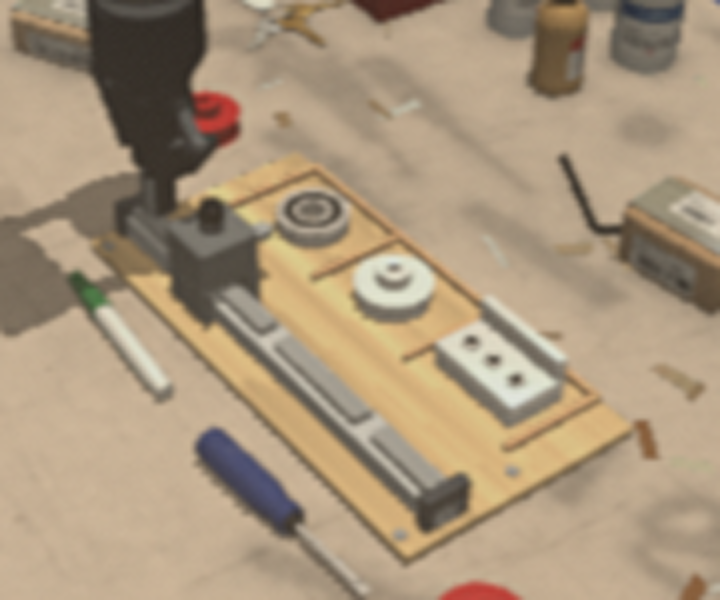

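The side crop shows the shut fingers at (155,190), over the rail behind the carriage's left end and clear of everything. I'll push to about 20 mm short first, slowly.

```bash
python3 -m pendant '[{"dx":-0.004,"dy":-0.015,"dz":0.0,"wx":0.0,"wy":0.0,"wz":-0.002,"gripper":0.0},{"dx":-0.004,"dy":-0.03,"dz":0.0,"wx":0.0,"wy":0.0,"wz":-0.002,"gripper":0.0},{"dx":-0.004,"dy":-0.042,"dz":0.0,"wx":0.0,"wy":0.0,"wz":-0.002,"gripper":0.0},{"dx":-0.004,"dy":-0.052,"dz":0.0,"wx":0.0,"wy":0.0,"wz":-0.002,"gripper":0.0},{"dx":-0.004,"dy":-0.062,"dz":0.0,"wx":0.0,"wy":0.0,"wz":-0.002,"gripper":0.0},{"dx":-0.004,"dy":-0.072,"dz":0.0,"wx":0.0,"wy":0.0,"wz":-0.002,"gripper":0.0},{"dx":-0.004,"dy":-0.082,"dz":0.0,"wx":0.0,"wy":0.0,"wz":-0.002,"gripper":0.0},{"dx":-0.004,"dy":-0.092,"dz":0.0,"wx":0.0,"wy":0.0,"wz":-0.002,"gripper":0.0},{"dx":-0.004,"dy":-0.1,"dz":0.0,"wx":0.0,"wy":0.0,"wz":-0.002,"gripper":0.0},{"dx":-0.004,"dy":-0.108,"dz":0.0,"wx":0.0,"wy":0.0,"wz":-0.002,"gripper":0.0},{"dx":-0.004,"dy":-0.116,"dz":0.0,"wx":0.0,"wy":0.0,"wz":-0.002,"gripper":0.0},{"dx":-0.004,"dy":-0.124,"dz":0.0,"wx":0.0,"wy":0.0,"wz":-0.002,"gripper":0.0}]'; python3 - <<'E'
from h import *;where()
from plant import get_image
import cv2
im=get_image("side")[:,:,::-1]
cv2.imwrite("pics/side2.png",cv2.resize(im[160:260,200:320],None,fx=6,fy=6,interpolation=cv2.INTER_CUBIC))
where()
E
```

```text
clock: 2.87
tcp_pos: [489.6, 135.1, 121.0]
eef_rot: [180.0, 0.1, -165.8]
ft_force: [1.3, 3.5, 2.2]
finger_gap: -0.005
grip_force: 1.7
t 2.87 rail x,y,z [-49.1  72.9 121. ] yaw err [ 1.800e+02  1.000e-01 -3.599e+02] F rail [2.1 3.  2.2] gap -0.005132830945218634
t 2.92 rail x,y,z [-49.5  72.2 120.8] yaw err [-179.9   -0.  -359.9] F rail [-0.5 -1.   0.1] gap 0.0026492590508981695
```

View pics/side2.png

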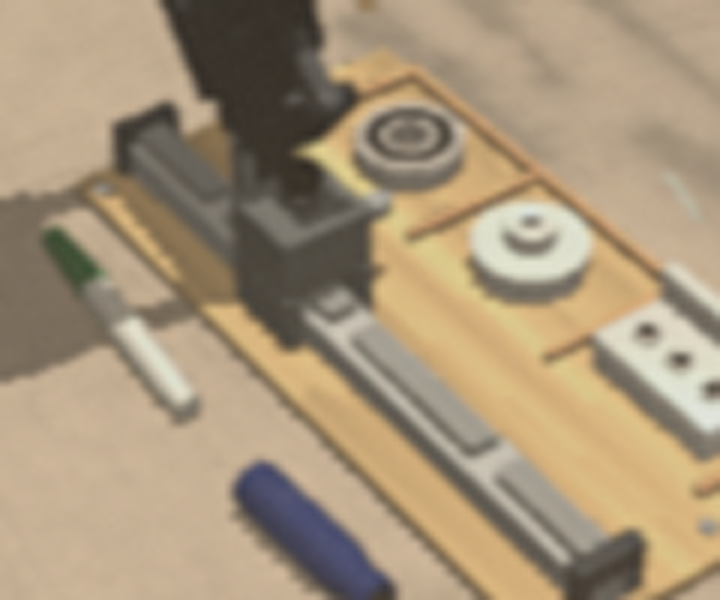

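The carriage is moving with the fingers. Its near right vertical edge runs from crop (282,250) to (290,345), and the middle notch is still ahead at (345,320). I'll turn that edge into a position.

```bash
cat >> h.py <<'E'
def rail(p):
    s=np.load("s.npy");c,n=np.cos(s[2]),np.sin(s[2]);d=p[:2]-s[:2];return np.round([c*d[0]+n*d[1],-n*d[0]+c*d[1]],1)
E
python3 - <<'E'
from h import *
f=lambda x,y,z:rail(ray("side",200+(x+.5)/6-.5,160+(y+.5)/6-.5,z))
for p in [(282,250,74),(290,345,40),(372,208,74),(530,215,39),(350,317,34),(508,462,34)]: print(p,f(*p))
E
```

```text
(282, 250, 74) [-76.8  13.8]
(290, 345, 40) [-86.8  -5.2]
(372, 208, 74) [-30.6  14.3]
(530, 215, 39) [47.3  4.2]
(350, 317, 34) [-52.8   0. ]
(508, 462, 34) [ -51.  -108.6]
```

The right face is at about y = 14, so the carriage is at about +36 and the finger offset is about 14 mm, as expected. The pin should snap in when the TCP is near y = 40. I'll approach to 46.

```bash
python3 -m pendant '[{"dx":0.0,"dy":-0.006,"dz":0.0,"wx":0.0,"wy":0.0,"wz":0.0,"gripper":0.0},{"dx":0.0,"dy":-0.012,"dz":0.0,"wx":0.0,"wy":0.0,"wz":0.0,"gripper":0.0},{"dx":0.0,"dy":-0.018,"dz":0.0,"wx":0.0,"wy":0.0,"wz":0.0,"gripper":0.0},{"dx":0.0,"dy":-0.024,"dz":0.0,"wx":0.0,"wy":0.0,"wz":0.0,"gripper":0.0},{"dx":0.0,"dy":-0.03,"dz":0.0,"wx":0.0,"wy":0.0,"wz":0.0,"gripper":0.0},{"dx":0.0,"dy":-0.035,"dz":0.0,"wx":0.0,"wy":0.0,"wz":0.0,"gripper":0.0},{"dx":0.0,"dy":-0.04,"dz":0.0,"wx":0.0,"wy":0.0,"wz":0.0,"gripper":0.0},{"dx":0.0,"dy":-0.044,"dz":0.0,"wx":0.0,"wy":0.0,"wz":0.0,"gripper":0.0},{"dx":0.0,"dy":-0.047,"dz":0.0,"wx":0.0,"wy":0.0,"wz":0.0,"gripper":0.0},{"dx":0.0,"dy":-0.05,"dz":0.0,"wx":0.0,"wy":0.0,"wz":0.0,"gripper":0.0},{"dx":0.0,"dy":-0.052,"dz":0.0,"wx":0.0,"wy":0.0,"wz":0.0,"gripper":0.0}]'; python3 -c "from h import *;where()"
for i in 1; do :; done
python3 -m pendant '[{"dx":0.0,"dy":-0.002,"dz":0.0,"wx":0.0,"wy":0.0,"wz":0.0,"gripper":0.0}]' >/dev/null; python3 -c "from h import *;where()"
python3 -m pendant '[{"dx":0.0,"dy":-0.002,"dz":0.0,"wx":0.0,"wy":0.0,"wz":0.0,"gripper":0.0}]' >/dev/null; python3 -c "from h import *;where()"
python3 -m pendant '[{"dx":0.0,"dy":-0.002,"dz":0.0,"wx":0.0,"wy":0.0,"wz":0.0,"gripper":0.0}]' >/dev/null; python3 -c "from h import *;where()"
python3 -m pendant '[{"dx":0.0,"dy":-0.002,"dz":0.0,"wx":0.0,"wy":0.0,"wz":0.0,"gripper":0.0}]' >/dev/null; python3 - <<'E'
from h import *;where()
from plant import get_image
import cv2
im=get_image("side")[:,:,::-1]
cv2.imwrite("pics/side3.png",cv2.resize(im[160:260,200:320],None,fx=6,fy=6,interpolation=cv2.INTER_CUBIC))
E
```

```text
clock: 3.83
tcp_pos: [495.2, 109.9, 120.6]
eef_rot: [-180.0, -0.0, -165.8]
ft_force: [-0.6, 2.7, -1.1]
finger_gap: 0.0
grip_force: 1.4
t 3.83 rail x,y,z [-49.8  47.1 120.6] yaw err [-180.    -0.  -359.9] F rail [ 0.   2.7 -1.1] gap 0.0004615470911719154
t 3.92 rail x,y,z [-49.8  46.1 120.6] yaw err [ 180.    -0.  -359.9] F rail [-0.1  2.3 -1.6] gap 0.0018764868098201193
t 4.0 rail x,y,z [-49.8  45.2 120.6] yaw err [ 180.    -0.  -359.9] F rail [ 0.5  2.8 -1. ] gap -1.1885713582300598e-05
t 4.08 rail x,y,z [-49.8  44.2 120.7] yaw err [ 180.    -0.  -359.9] F rail [ 0.6  1.9 -1.1] gap -0.00378220482988146
t 4.17 rail x,y,z [-49.8  43.1 120.7] yaw err [-180.    -0.  -359.9] F rail [ 0.   2.6 -1.1] gap 0.0009437383349554605
```

View pics/side3.png

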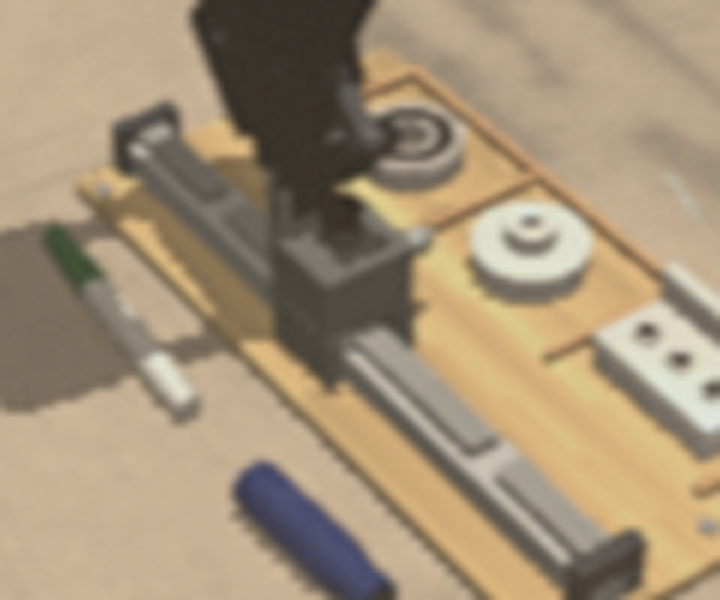

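The carriage covers the middle notch, with its near edge at about (325,290), and the force is a steady 2.5 N, so the pin is still on the strip. I'll continue in 1 mm steps and watch for the dip.

```bash
python3 -m pendant '[{"dx":0.0,"dy":-0.002,"dz":0.0,"wx":0.0,"wy":0.0,"wz":0.0,"gripper":0.0}]' >/dev/null; python3 -c "from h import *;where()"
python3 -m pendant '[{"dx":0.0,"dy":-0.002,"dz":0.0,"wx":0.0,"wy":0.0,"wz":0.0,"gripper":0.0}]' >/dev/null; python3 -c "from h import *;where()"
python3 -m pendant '[{"dx":0.0,"dy":-0.002,"dz":0.0,"wx":0.0,"wy":0.0,"wz":0.0,"gripper":0.0}]' >/dev/null; python3 -c "from h import *;where()"
```

```text
t 4.3 rail x,y,z [-49.7  42.  120.8] yaw err [-180.    -0.  -359.9] F rail [ 0.8  0.7 -0.7] gap -0.0004945169566088266
t 4.38 rail x,y,z [-49.7  41.  120.9] yaw err [-180.    -0.  -359.9] F rail [-0.6  1.5 -0.9] gap -0.0005626080478810705
t 4.47 rail x,y,z [-49.5  39.9 120.9] yaw err [-180.    -0.  -359.9] F rail [ 0.  -0.   0.2] gap -0.0011293835513716643
```

The force dipped at TCP y ≈ 40, as predicted. I'll hold and check.

```bash
for i in 1 2; do python3 -m pendant '[{"dx":0.0,"dy":0.0,"dz":0.0,"wx":0.0,"wy":0.0,"wz":0.0,"gripper":0.0},{"dx":0.0,"dy":0.0,"dz":0.0,"wx":0.0,"wy":0.0,"wz":0.0,"gripper":0.0}]' >/dev/null; python3 -c "from h import *;where()"; done
```

```text
t 4.63 rail x,y,z [-49.2  39.9 121.1] yaw err [-180.     0.  -359.9] F rail [-0.5  0.   0.1] gap -0.0056503153230438126
t 4.8 rail x,y,z [-49.3  40.1 121. ] yaw err [-180.     0.  -359.9] F rail [-0.2 -0.6 -0.8] gap -0.006011634875294423
```

The fingers feel no force. I'll back off to the left, rise, and look.

```bash
python3 -m pendant '[{"dx":0.0,"dy":0.01,"dz":0.0,"wx":0.0,"wy":0.0,"wz":0.0,"gripper":0.0},{"dx":0.0,"dy":0.04,"dz":0.0,"wx":0.0,"wy":0.0,"wz":0.0,"gripper":0.0},{"dx":0.0,"dy":0.06,"dz":-0.04,"wx":0.0,"wy":0.0,"wz":0.0,"gripper":0.0},{"dx":0.0,"dy":0.06,"dz":-0.12,"wx":0.0,"wy":0.0,"wz":0.0,"gripper":0.0},{"dx":0.0,"dy":0.1,"dz":-0.2,"wx":0.0,"wy":0.0,"wz":0.0,"gripper":0.0},{"dx":0.0,"dy":0.18,"dz":-0.2,"wx":0.0,"wy":0.0,"wz":0.0,"gripper":0.0},{"dx":0.0,"dy":0.26,"dz":-0.2,"wx":0.0,"wy":0.0,"wz":0.0,"gripper":0.0},{"dx":0.0,"dy":0.34,"dz":-0.2,"wx":0.0,"wy":0.0,"wz":0.0,"gripper":0.0},{"dx":0.0,"dy":0.42,"dz":-0.2,"wx":0.0,"wy":0.0,"wz":0.0,"gripper":0.0},{"dx":0.0,"dy":0.5,"dz":-0.2,"wx":0.0,"wy":0.0,"wz":0.0,"gripper":0.0},{"dx":0.0,"dy":0.5,"dz":-0.2,"wx":0.0,"wy":0.0,"wz":0.0,"gripper":0.0}]'; python3 - <<'E'
from h import *
from plant import get_image
import cv2
r=lambda i,f:cv2.resize(i[:,:,::-1],None,fx=f,fy=f,interpolation=cv2.INTER_CUBIC)
a=r(get_image("top")[125:245,180:350],4.7);cv2.imwrite("pics/top4.png",a)
b=r(get_image("side")[160:260,200:320],6);cv2.imwrite("pics/side4.png",b)
E
```

```text
clock: 5.72
tcp_pos: [434.2, 352.2, 221.6]
eef_rot: [179.8, 0.1, -165.5]
ft_force: [-0.0, -0.8, 0.9]
finger_gap: 0.001
grip_force: 0.0
```

View pics/top4.png

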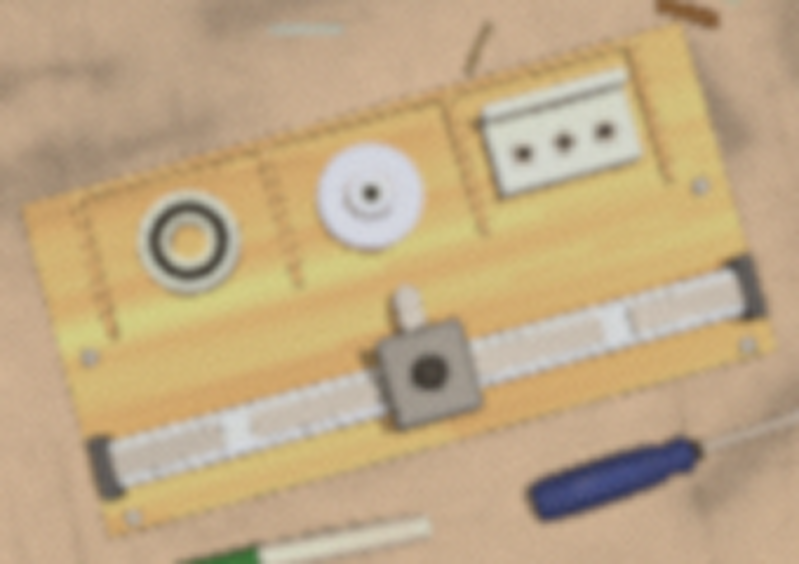

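View pics/side4.png

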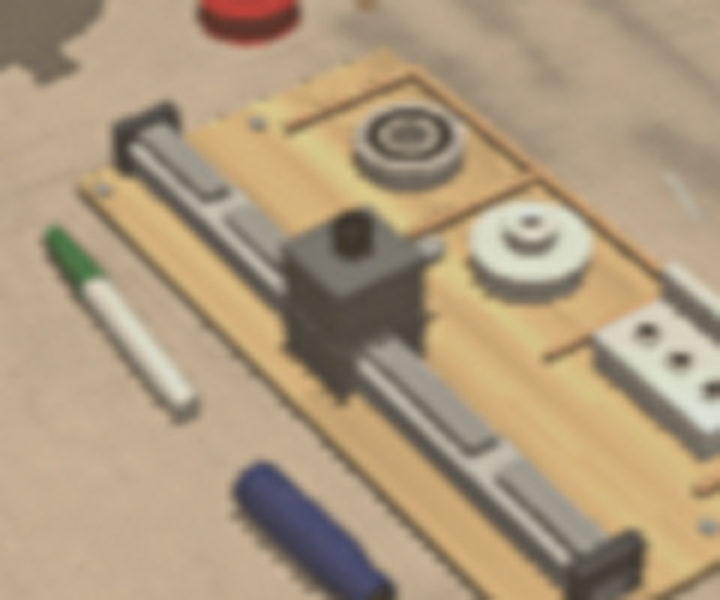

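```bash
python3 - <<'E'
from h import *
for p in [(430,373,74),(429,371,93),(406,290,55)]: print(p,rail(crop(*p)))
E
```

```text
(430, 373, 74) [-49.9  -1. ]
(429, 371, 93) [-49.6  -0.1]
(406, 290, 55) [-6.1 -1.2]
```

The carriage measures within about 1 mm of 0, i.e. at the middle notch. The nose points at the pulley, and everything else is undisturbed.

```bash
python3 -c "from plant import job;print(job.finish_job())"
```

```text
the job is handed in; nothing more can be done
None
```

The pointer stands at the middle notch, in front of the toothed pulley; the push force fell to nothing there and the pictures put the carriage within about 1 mm of it, the gripper is clear, and the job is handed in.

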